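# Find the rover wheel with the loose set screw

### The arm

A 6-joint arm with a two-finger parallel gripper is mounted at the origin on the work surface. World frame = base frame: x ahead of the robot, y to its left, z up, the work surface at z = 0. Lengths are in mm, angles in rad, forces in N, time in s.
With the tool pointing down it reaches from about 350 to 925 mm from the base axis. Payload 6.4 kg.
Tool frame: the origin (TCP) lies at the very end of the fingers, on their centre line; the grasp point (between the pads) lies 19 mm behind it; y points along the fingers, x is the direction in which the jaws open and shut, and the axes are right-handed (so a half turn about y gives the same grasp; the last joint's range is limited). The gripper opens to 85 mm and grips with 20 to 120 N. Pads are 22 mm wide; open, the fingers measure 114 mm over their backs; the gripper's body (76 mm by 85 mm) begins 54 mm behind the grasp point. The pads swing forward as they close: fully open they stand 13 mm farther back than shut.
Start: joints at [0.962, 0.245, 1.558, -0, 1.339, -0.174], TCP at [273.797, 589.533, 197.19] pointing down, gripper open.
Joint ranges: [-3.13, 3.13], [-1.02, 2.26], [0.13, 2.54], [-0.95, 4.09], [0.21, 2.88], [-2.74, 2.74]. Speed limits (rad/s): [2.57, 2.57, 3.14, 3.14, 3.14, 3.14].

### API

Orientations are given as a unit quaternion [x, y, z, w].
In Python, from plant import * gives the robot as it stands.
- The arm moves only by the shell command python3 -m handwheel 'ROWS'. ROWS is JSON, a list of rows, each an object with "xyz": the shift along the world's x, y, z as a fraction of full scale, a list of three; "turn": the turn, a rotation vector about the world's x, y, z as a fraction of full scale, a list of three; "gripper": the opening, from -1 (shut) to 1 (fully open). In form: [{"xyz": [tx, ty, tz], "turn": [wx, wy, wz], "gripper": gripper}, ...]. A call has 1 to 12 rows; each row is the pose to reach, as a shift and turn from the pose commanded when the call began, turning the shorter way round; what a row does not reach only later rows make up. Full scale, the value 1, is 12 cm for a shift and pi rad for a turn. A row lasts 1/8 s, in which the tool goes at most 62.5 mm and 10.7 degrees, less where a joint would pass 70% of its speed; a pose out of reach is approached as far as the arm can. A call with a number of a shift or a turn outside -1 to 1 is refused whole. A call with a gripper value outside its range is refused whole. The fingers move at their own pace and stop on an object; the grip force is fixed at half the most. Time passes only in rows, so rows that repeat a pose let the fingers close. It gives the time, the measured TCP pose, the force and the opening at its end, in the units of the state.
- read_state(): the state, without advancing time (a new reading comes with each control period).
- capture(name): name is "side" or "top" or "wrist"; returns the picture (400x640x3 uint8, red, green, blue); there is no depth.
- camera_params(name): a dict with "intrinsics" (3x3 intrinsics, pixels), "distortion" ([k1, k2, p1, p2, k3] as OpenCV has them; the pictures are not rectified), "rvec" (rotation vector, rad) and "tvec" (3), from world to camera coordinates, as OpenCV has them; the wrist camera has in their place "tool_from_camera" (4x4, takes a point from camera to tool coordinates, whose origin is the TCP and whose axes are the tool frame's). Camera axes: x right, y down, z forward; pixel columns grow to the right and rows downward; lengths in mm; the calibration is good to about 2 mm. A picture is of the moment at which its call begins: read the wrist's pose just before it. camera_params takes no time and is no camera call.
- close_job(): hands the job in, once; it reports no verdict.
The state is a dict: "time": time; "joint_positions": joint angles; "joint_velocities": joint speeds; "joint_torque": joint torques, N m; "eef_pos": TCP position; "tool_rot": TCP orientation; "contact_force": force on the tool from outside, world axes, zero at the start; "wrist_torque": the same for the moment, N m; "opening": finger opening in mm.
Only numpy, scipy, OpenCV 4.12 (cv2) and the standard library are available. Lean on these libraries where they do the work, as an engineer would, in place of code of your own. Each camera call takes 0.05 s, during which the arm holds its last target. There are 200 camera calls.

### The job

One of the three upper wheels of the rover in the service stand has a loose set screw and slips on its shaft. Twist each of the three wheels by some 30 degrees to feel how hard it is to turn, leaving it turned, and when all three have been tried, stand the red cone upright on the bench straight in front of the loose wheel, within a hand's breadth or so of the stand. Leave the spool, the jar and the battery pack where they are.

Things in the scene. Friction and masses are not known exactly. Their poses are not given: they have to be found in the camera images.
- hub_a: centre of wheel a: black tyre 60 mm diameter, 26 mm wide, yellow rim, turns either way. This frame does not turn with it: z up, y along the row of wheels, -x level out of the stand's open front. The outward axle is z leant 35 degrees (0.61 rad) towards -x: (-0.573, 0, 0.819) here. The wheel stands 15 mm off the rover's side; grip it across the tread with the tool along the axle
- rim_mark_a (a point): outer end of the red paint line on wheel a's rim, 24 mm from the axle, 12 mm outward of the wheel's middle; turns with the wheel; z is the outward axle, x runs outward along the line
- shaft_end_a (a point): shaft end of wheel a: dark 17 mm washer with a red line, on the axle 15 mm outward of the wheel's middle; turns with the shaft; z outward axle, x along its line, at first in line with the wheel's. A tight wheel takes its shaft round against about 0.5 N m of gearbox drag; a loose one slips at about 0.06 N m and shaft and line stay behind
- hub_b: centre of wheel b: black tyre 60 mm diameter, 26 mm wide, yellow rim, turns either way. This frame does not turn with it: z up, y along the row of wheels, -x level out of the stand's open front. The outward axle is z leant 35 degrees (0.61 rad) towards -x: (-0.573, 0, 0.819) here. The wheel stands 15 mm off the rover's side; grip it across the tread with the tool along the axle
- rim_mark_b (a point): outer end of the red paint line on wheel b's rim, 24 mm from the axle, 12 mm outward of the wheel's middle; turns with the wheel; z is the outward axle, x runs outward along the line
- shaft_end_b (a point): shaft end of wheel b: dark 17 mm washer with a red line, on the axle 15 mm outward of the wheel's middle; turns with the shaft; z outward axle, x along its line, at first in line with the wheel's. A tight wheel takes its shaft round against about 0.5 N m of gearbox drag; a loose one slips at about 0.06 N m and shaft and line stay behind
- hub_c: centre of wheel c: black tyre 60 mm diameter, 26 mm wide, yellow rim, turns either way. This frame does not turn with it: z up, y along the row of wheels, -x level out of the stand's open front. The outward axle is z leant 35 degrees (0.61 rad) towards -x: (-0.573, 0, 0.819) here. The wheel stands 15 mm off the rover's side; grip it across the tread with the tool along the axle
- rim_mark_c (a point): outer end of the red paint line on wheel c's rim, 24 mm from the axle, 12 mm outward of the wheel's middle; turns with the wheel; z is the outward axle, x runs outward along the line
- shaft_end_c (a point): shaft end of wheel c: dark 17 mm washer with a red line, on the axle 15 mm outward of the wheel's middle; turns with the shaft; z outward axle, x along its line, at first in line with the wheel's. A tight wheel takes its shaft round against about 0.5 N m of gearbox drag; a loose one slips at about 0.06 N m and shaft and line stay behind
- rover: blue rover 335 mm long on its side in a fixed stand; upper wheels 125 mm apart. Origin on the bench under the stand's middle; z up, y along the wheels, -x to the open front. Wheel centres 42 mm to -x, 215 mm up. End posts (46 mm wide, 180 mm tall) centred 207 mm either way along y; their feet reach 80 mm to -x, nothing else stands on the bench in front of the wheels
- cone_mid (a point): middle of the loose red marker cone with a white band: 104 mm tall overall, this point 52 mm above its underside; 64 mm square foot 6 mm thick; the cone is 47 mm across at the foot, 34 mm at this point, 19 mm at the top; 70 g; z is its upright axis
- lamp_bar (a point): middle of the stand's LED light bar, fixed above the wheels: 430 mm long along the row, 24 mm wide, 18 mm high; 15 mm to +x of the stand's middle, 362 mm above the bench, on 14 mm rods that rise at both ends from the rear of the end frames. It blocks a tool held upright over a wheel; one leaning along the axle comes in under its front
- spool_mid (a point): bystander: middle of a wire spool standing on a flange, 80 mm diameter, 60 mm tall
- jar_mid (a point): bystander: middle of a screw jar, 60 mm diameter, 85 mm tall
- battery_mid (a point): bystander: middle of a flat battery pack lying on the bench, 135 x 45 x 26 mm, x along its length
Mind the look-alikes: they are no part of the job. Leave any green look-alike of the part that bears cone_mid alone.

How it is judged (in metres and radians):
On the way, in this order (a step that is already met when the one before it is completed fails the run):
1. all three wheels have been twisted, each by at least 17 degrees from where it started (distance of each of rim_mark_a, rim_mark_b, rim_mark_c from where it was at the start of the episode above 0.007 m), for 0.2 s.
2. the red cone stands upright on the bench in front of the loose wheel, the one that has slipped on its shaft (((angle between the x axis of rim_mark_a and the x axis of shaft_end_a, either way round above 0.15 rad and y of cone_mid in the frame of hub_a between -0.045 and 0.045 m and x of cone_mid in the frame of hub_a between -0.23 and -0.06 m) or (angle between the x axis of rim_mark_b and the x axis of shaft_end_b, either way round above 0.15 rad and y of cone_mid in the frame of hub_b between -0.045 and 0.045 m and x of cone_mid in the frame of hub_b between -0.23 and -0.06 m) or (angle between the x axis of rim_mark_c and the x axis of shaft_end_c, either way round above 0.15 rad and y of cone_mid in the frame of hub_c between -0.045 and 0.045 m and x of cone_mid in the frame of hub_c between -0.23 and -0.06 m)) and angle between cone_mid's own z axis and vertical below 0.1 rad and height (world z) of cone_mid between 0.047 and 0.057 m), for 0.2 s.
At the end, for the whole second after the job is handed in: The red cone stands upright (within 6 degrees), at rest, on the bench in front of the loose wheel (its paint line twisted over 9 degrees off its shaft's): within 45 mm of that wheel's centre along the row, and 60 to 230 mm out from it towards the stand's open front (all of step 2 and linear speed of cone below 0.02 m/s); the robot touches nothing.
It fails at once if the wire spool is shifted by more than 30 mm or knocked over (distance of spool_mid from where it was at the start of the episode above 0.03 m or angle between spool_mid's own z axis and vertical above 0.4 rad).
It fails at once if the jar is shifted by more than 30 mm or knocked over (distance of jar_mid from where it was at the start of the episode above 0.03 m or angle between jar_mid's own z axis and vertical above 0.4 rad).
It fails at once if the battery pack is shifted by more than 30 mm or knocked over (distance of battery_mid from where it was at the start of the episode above 0.03 m or angle between battery_mid's own z axis and vertical above 0.4 rad).
It also fails if it takes over 72 s, if anything falls off the work surface, if the arm or the gripper's body presses on something with over 40 N, if the wrist force passes 120 N, or if a joint passes its speed limit or range.

## Working session

There is one attempt and no reset: what is moved stays moved. The work goes in short steps, Python scripts to look and compute and a shell command to move; the robot and the scene stay as the last step left them, time stands still between calls to the robot, and variables do not carry over. Pictures are saved under pics/ and viewed, about 8 in all and at most 12, crops included, and the job is handed in when it is done.

```bash
mkdir -p pics; ls; python3 - <<'E'
from plant import *
import cv2
for n in ("side","top"):
    im=capture(n); cv2.imwrite(f"pics/{n}0.png",im[:,:,::-1])
    p=camera_params(n); print(n,p)
print(camera_params("wrist"))
print(read_state())
E
```

```text
pics
side {'intrinsics': array([[482.26594363,   0.        , 318.52443582],
       [  0.        , 482.26594363, 201.78530046],
       [  0.        ,   0.        ,   1.        ]]), 'distortion': array([-0.01594656,  0.        ,  0.        ,  0.        ,  0.        ]), 'rvec': array([ 2.32916597, -0.86217844,  0.2868136 ]), 'tvec': array([-427.33951647,  406.65383748, 1379.05333977])}
top {'intrinsics': array([[373.24983953,   0.        , 316.84007649],
       [  0.        , 373.24983953, 197.90102874],
       [  0.        ,   0.        ,   1.        ]]), 'distortion': array([-0.06946495,  0.        ,  0.        ,  0.        ,  0.        ]), 'rvec': array([ 2.20438892, -2.15506462,  0.09956664]), 'tvec': array([ -20.75468891,  559.89195138, 1344.08799962])}
{'intrinsics': array([[311.34879737,   0.        , 320.74212391],
       [  0.        , 311.34879737, 204.95760394],
       [  0.        ,   0.        ,   1.        ]]), 'distortion': array([-0.04170614,  0.        ,  0.        ,  0.        ,  0.        ]), 'tool_from_camera': array([[ 9.99999975e-01, -1.80548262e-04, -1.34947249e-0
[... 278 characters left out ...]
+00]])}
{'time': 0.1, 'joint_positions': array([ 9.61876096e-01,  2.45741980e-01,  1.55889899e+00, -1.28554013e-05,
        1.33872343e+00, -1.74072686e-01]), 'joint_velocities': array([ 0.00137867,  0.00018838, -0.00271424,  0.00130733, -0.0006767 ,
       -0.0004587 ]), 'joint_torque': array([-4.78799848e-04, -4.30670142e+01, -3.27131009e+01, -1.28717152e-04,
        2.78988155e-03,  2.92252366e-05]), 'eef_pos': array([273.47816765, 589.04162739, 196.18832318]), 'tool_rot': array([ 0.59632929,  0.37979482, -0.3809483 , -0.5958403 ]), 'contact_force': array([-0.06227499, -0.15178868, -0.01689905]), 'wrist_torque': array([ 0.00279234, -0.03935946, -0.00276868]), 'opening': 85.40875705288484}
```

View pics/side0.png

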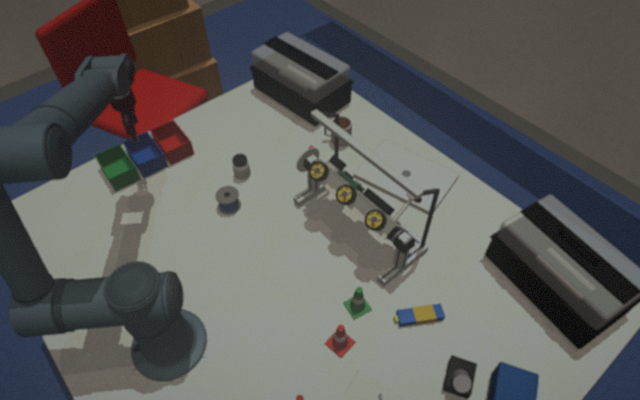

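View pics/top0.png

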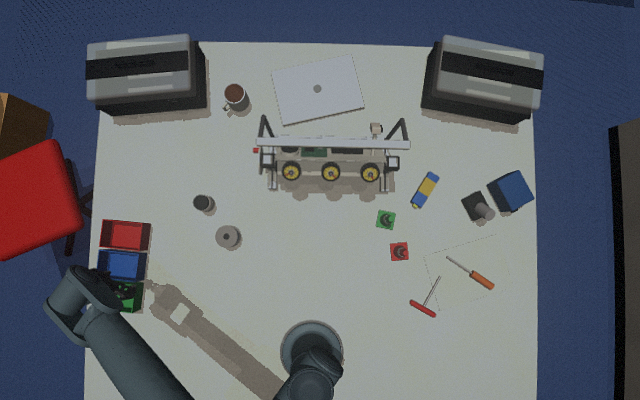

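Side view: wheels at about (317,171), (346,194), (375,219), and the red cone at (340,340). Top view: wheels at (291,172), (331,172), (370,173), the red cone at (400,251), and the green cone next to it at (386,219). I'll enlarge crops of both.

```bash
python3 - <<'E'
import cv2,numpy as np
t=cv2.imread("pics/top0.png");s=cv2.imread("pics/side0.png")
f=lambda im,x,y,w,h,k:cv2.resize(im[y:y+h,x:x+w],None,fx=k,fy=k,interpolation=cv2.INTER_CUBIC)
A=f(t,250,130,160,60,5)           # top wheels 800x300
B=f(s,290,140,110,100,3)          # 330x300
C=f(t,370,200,60,75,4)            # 240x300
D=f(s,320,280,57,75,4)            # 228x300
cv2.imwrite("pics/crop0.png",np.vstack([A,np.hstack([B,C,D,np.zeros((300,2,3),np.uint8)])]))
E
```

```text
(no output)
```

View pics/crop0.png

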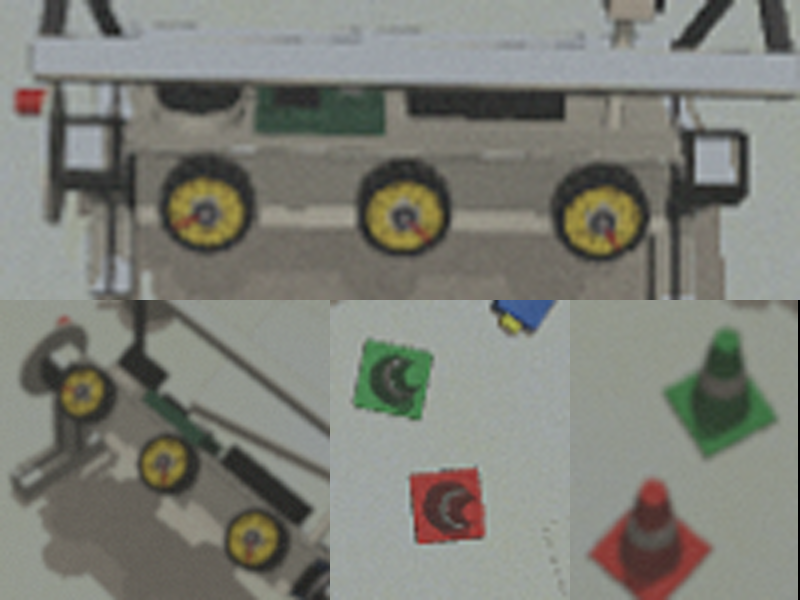

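```bash
cat > h.py <<'E'
from plant import *
import cv2,numpy as np
from scipy.spatial.transform import Rotation as R
def ray(n,uv,st=None):
    p=camera_params(n); K=np.array(p["intrinsics"]);d=np.array(p["distortion"])
    x=cv2.undistortPoints(np.array([[uv]],float),K,d)[0,0]; v=np.r_[x,1]
    if n=="wrist":
        st=st or read_state(); T=np.array(p["tool_from_camera"]); Q=R.from_quat(st["tool_rot"])
        return Q.apply(T[:3,3])+st["eef_pos"], Q.apply(T[:3,:3]@v)
    M=cv2.Rodrigues(np.array(p["rvec"]))[0]
    return -M.T@np.array(p["tvec"]), M.T@v
def onz(n,uv,z,st=None):
    o,v=ray(n,uv,st); return o+v*(z-o[2])/v[2]
def tri(rays):
    A=np.zeros((3,3));b=np.zeros(3)
    for o,v in rays:
        v=v/np.linalg.norm(v);P=np.eye(3)-np.outer(v,v);A+=P;b+=P@o
    X=np.linalg.solve(A,b); return X,[np.linalg.norm(np.cross(X-o,v/np.linalg.norm(v))) for o,v in rays]
E
python3 - <<'E'
from h import *
np.set_printoptions(precision=1,suppress=True)
P=[]
for t,s in (((291.2,172.8),(317.7,171)),((330.8,173),(345.3,195)),((370.6,174),(374,219.7))):
    X,r=tri([ray("top",t),ray("side",s)]);P.append(X);print(X,r, onz("top",t,227.3))
print("yaw",np.diff(P,axis=0))
print("cone",onz("top",(399.25,251.75),6),onz("side",(340,342.5),6))
for c in ((410,475),(478,468),(485,540),(416,544)): print(onz("top",(370+(c[0]-330)/4,200+(c[1]-300)/4),6))
for n,uv in (("green",(385.75,219)),("spool",(228,237)),("jar",(203,203)),("batt",(425,190))): print(n,onz("top",uv,20))
s=read_state();print(R.from_quat(s["tool_rot"]).as_matrix())
E
```

```text
[622.   74.2 223.7] [np.float64(1.8985131280106429), np.float64(1.898513128010493)] [619.9  75.  227.3]
[624.6 -50.4 218.8] [np.float64(1.3704800974384697), np.float64(1.3704800974382076)] [622.1 -49.3 227.3]
[ 622.5 -175.1  224.4] [np.float64(0.09378965090950249), np.float64(0.09378965090952741)] [ 622.  -174.6  227.3]
yaw [[   2.6 -124.6   -4.8]
 [  -2.1 -124.7    5.6]]
cone [ 369.3 -316.8    6. ] [ 371.4 -317.4    6. ]
[ 398.  -282.1    6. ]
[ 405.6 -345.4    6. ]
[ 339.6 -352.4    6. ]
[ 334.9 -288.3    6. ]
green [ 488.6 -262.9   20. ]
spool [409.7 313.4  20. ]
jar [532.1 411.4  20. ]
batt [ 599.2 -408.9   20. ]
[[ 0.4 -0.  -0.9]
 [ 0.9 -0.   0.4]
 [-0.  -1.   0. ]]
```

```bash
cat >> h.py <<'E'
n=np.array([-.5736,0,.8192])
M0=np.array([[0,1,0],-n,np.cross([0,1,0],-n)]).T
def go(target,M=M0,st=None):
    st=st or read_state()
    print("d/120",np.round((np.array(target)-st["eef_pos"])/120,3),"turn/pi",np.round((R.from_matrix(M)*R.from_quat(st["tool_rot"]).inv()).as_rotvec()/np.pi,4))
def show():
    s=read_state();print("t",s["time"],np.round(s["eef_pos"],1),"F",np.round(s["contact_force"],1),"T",np.round(s["wrist_torque"],2),"axT",round(float(n@s["wrist_torque"]),3),"op",round(s["opening"],1));return s
E
python3 -c "
from h import *
go([583.6,75,281])"
```

```text
d/120 [ 2.584 -4.284  0.707] turn/pi [-0.0418 -0.1915  0.1342]
```

```bash
python3 -m handwheel '[{"xyz":[0,-0.3,1],"turn":[0,0,0],"gripper":1},{"xyz":[0.5,-1,1],"turn":[0,0,0],"gripper":1},{"xyz":[0.5,-1,1],"turn":[0,0,0],"gripper":1}]'
```

```text
time: 0.48
eef_pos: [330.5, 474.4, 314.5]
tool_rot: [0.596, 0.381, -0.381, -0.596]
contact_force: [0.8, 0.5, 0.9]
opening: 85.2
```

```bash
python3 -m handwheel '[{"xyz":[0.4,-0.5,0],"turn":[-0.0418,-0.1915,0.1342],"gripper":1},{"xyz":[0.8,-1,0],"turn":[-0.0418,-0.1915,0.1342],"gripper":1},{"xyz":[0.8,-1,0],"turn":[-0.0418,-0.1915,0.1342],"gripper":1},{"xyz":[0.8,-1,0],"turn":[-0.0418,-0.1915,0.1342],"gripper":1},{"xyz":[0.8,-1,0],"turn":[-0.0418,-0.1915,0.1342],"gripper":1}]' &&
python3 -m handwheel '[{"xyz":[0.4,-0.5,0],"turn":[0,0,0],"gripper":1},{"xyz":[0.8,-1,0],"turn":[0,0,0],"gripper":1},{"xyz":[0.8,-1,0],"turn":[0,0,0],"gripper":1}]' && python3 -c "
from h import *
go([583.6,75,281])"
```

```text
time: 1.1
eef_pos: [424.1, 354.6, 311.0]
tool_rot: [0.626, 0.627, -0.328, -0.327]
contact_force: [0.5, -0.1, 0.1]
opening: 85.6
time: 1.48
eef_pos: [524.4, 233.4, 314.9]
tool_rot: [0.628, 0.627, -0.325, -0.328]
contact_force: [0.6, -0.0, -0.3]
opening: 85.4
d/120 [ 0.493 -1.32  -0.282] turn/pi [-0.0009 -0.0001  0.001 ]
```

```bash
python3 -m handwheel '[{"xyz":[0.1,-1,0],"turn":[0,0,0],"gripper":1},{"xyz":[0.1,-1,0],"turn":[0,0,0],"gripper":1}]' && python3 -m handwheel '[{"xyz":[0.4,-0.32,-0.28],"turn":[0,0,0],"gripper":1},{"xyz":[0.4,-0.32,-0.28],"turn":[0,0,0],"gripper":1},{"xyz":[0.4,-0.32,-0.28],"turn":[0,0,0],"gripper":1}]' && python3 -c "
from h import *
s=show()
im=capture('wrist');cv2.imwrite('pics/w0.png',im[:,:,::-1])
p=camera_params('wrist');T=np.array(p['tool_from_camera']);Q=R.from_quat(s['tool_rot']).as_matrix()
for y in (75,-50):
  X=np.array([621.5,y,227.3]);c=T[:3,:3].T@(Q.T@(X-s['eef_pos'])-T[:3,3])
  print(cv2.projectPoints(c.reshape(1,3),np.zeros(3),np.zeros(3),np.array(p['intrinsics']),np.array(p['distortion']))[0])
"
```

```text
time: 1.72
eef_pos: [535.2, 114.1, 314.9]
tool_rot: [0.626, 0.628, -0.326, -0.327]
contact_force: [1.2, 0.3, 0.1]
opening: 85.2
time: 2.1
eef_pos: [582.9, 76.9, 280.2]
tool_rot: [0.627, 0.627, -0.326, -0.328]
contact_force: [-0.5, -0.6, 0.2]
opening: 85.5
t 2.1 [582.9  76.9 280.2] F [-0.5 -0.6  0.2] T [-0.02  0.23  0.03] axT 0.032 op 85.5
[[[317.98149467 207.59505107]]]
[[[165.77167994 207.92583919]]]
```

View pics/w0.png

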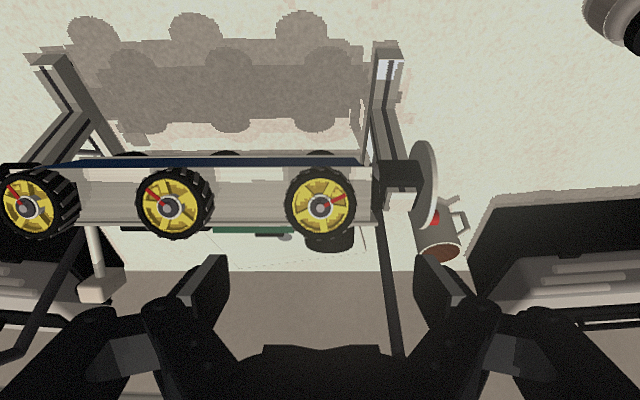

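The wrist picture shows the washers at (320,207), (168,207) and (20,208), where the estimate predicted them to within 2 px. The hub y values are therefore about 76.6, -48 and -173. Next I advance along the axle.

```bash
python3 -m handwheel '[{"xyz":[0.2,0,-0.28],"turn":[0,0,0],"gripper":1},{"xyz":[0.35,0,-0.49],"turn":[0,0,0],"gripper":1},{"xyz":[0.43,0,-0.6],"turn":[0,0,0],"gripper":1},{"xyz":[0.485,0,-0.68],"turn":[0,0,0],"gripper":1},{"xyz":[0.485,0,-0.68],"turn":[0,0,0],"gripper":1}]' && python3 -m handwheel '[{"xyz":[0,0,0],"turn":[0,0,0],"gripper":-1},{"xyz":[0,0,0],"turn":[0,0,0],"gripper":-1},{"xyz":[0,0,0],"turn":[0,0,0],"gripper":-1},{"xyz":[0,0,0],"turn":[0,0,0],"gripper":-1},{"xyz":[0,0,0],"turn":[0,0,0],"gripper":-1},{"xyz":[0,0,0],"turn":[0,0,0],"gripper":-1}]' && python3 -c "
from h import *
show()"
```

```text
time: 2.78
eef_pos: [640.5, 78.0, 198.5]
tool_rot: [0.626, 0.628, -0.326, -0.327]
contact_force: [-0.6, 0.3, -0.2]
opening: 85.5
time: 3.52
eef_pos: [640.5, 77.1, 198.5]
tool_rot: [0.627, 0.628, -0.326, -0.327]
contact_force: [0.5, 0.4, -0.0]
opening: 0.1
t 3.525 [640.5  77.1 198.5] F [ 0.5  0.4 -0. ] T [ 0.01  0.28 -0.04] axT -0.044 op 0.1
```

The gripper closed on nothing, so I look again.

```bash
python3 -c "
from h import *
im=capture('wrist');a=cv2.resize(capture('side')[130:260,270:430],(640,520),interpolation=cv2.INTER_CUBIC)
cv2.imwrite('pics/w1.png',np.vstack([im[130:,:],a[160:490]])[:,:,::-1])
"
```

```text
(no output)
```

View pics/w1.png

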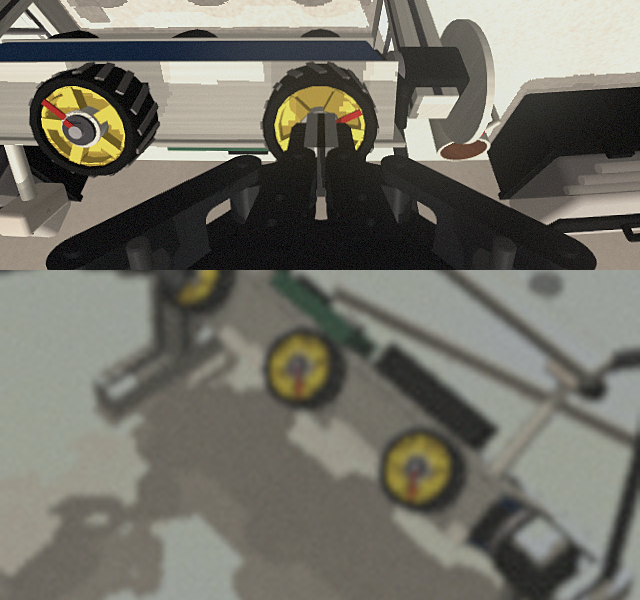

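```bash
python3 -c "
from h import *
f=lambda im,x,y,w,h,k:cv2.resize(im[y:y+h,x:x+w],None,fx=k,fy=k,interpolation=cv2.INTER_CUBIC)
a=f(capture('wrist'),240,180,160,160,2.5)
b=f(capture('side'),260,90,100,100,4);c=f(capture('top'),230,110,160,80,5)
cv2.imwrite('pics/z1.png',np.vstack([np.hstack([a,b]),c])[:600,:,::-1])
for n in ('side','top'):
  p=camera_params(n);s=read_state()
  print(n,cv2.projectPoints(np.array(s['eef_pos']).reshape(1,3),np.array(p['rvec']),np.array(p['tvec']),np.array(p['intrinsics']),np.array(p['distortion']))[0])
"
```

```text
side [[[321.10118506 173.17375017]]]
top [[[291.28794764 167.82237811]]]
```

View pics/z1.png

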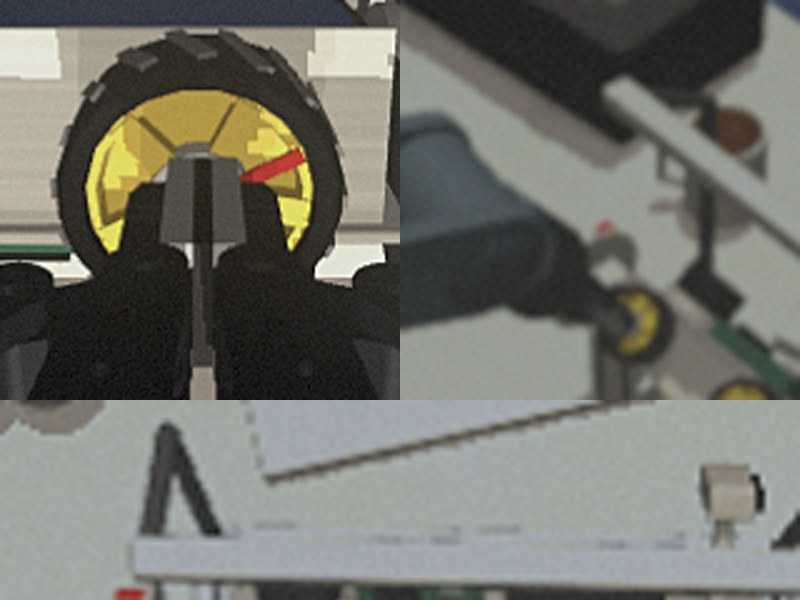

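The closed fingertips are visibly in front of the wheel face. The real tips sit about 37 mm behind the reported TCP, and the open-finger view gives the same offset. I open in place and go about 35 mm deeper.

```bash
python3 -m handwheel '[{"xyz":[0,0,0],"turn":[0,0,0],"gripper":1},{"xyz":[0,0,0],"turn":[0,0,0],"gripper":1},{"xyz":[0,0,0],"turn":[0,0,0],"gripper":1},{"xyz":[0,0,0],"turn":[0,0,0],"gripper":1},{"xyz":[0,0,0],"turn":[0,0,0],"gripper":1}]' && python3 -m handwheel '[{"xyz":[0.08,0,-0.114],"turn":[0,0,0],"gripper":1},{"xyz":[0.13,0,-0.185],"turn":[0,0,0],"gripper":1},{"xyz":[0.165,0,-0.236],"turn":[0,0,0],"gripper":1},{"xyz":[0.165,0,-0.236],"turn":[0,0,0],"gripper":1}]' && python3 -m handwheel '[{"xyz":[0,0,0],"turn":[0,0,0],"gripper":-1},{"xyz":[0,0,0],"turn":[0,0,0],"gripper":-1},{"xyz":[0,0,0],"turn":[0,0,0],"gripper":-1},{"xyz":[0,0,0],"turn":[0,0,0],"gripper":-1}]' && python3 -c "
from h import *
show()"
```

```text
time: 4.4
eef_pos: [640.5, 77.1, 198.5]
tool_rot: [0.627, 0.628, -0.326, -0.327]
contact_force: [0.6, -0.2, 0.6]
opening: 85.3
time: 4.9
eef_pos: [660.1, 77.1, 169.4]
tool_rot: [0.627, 0.628, -0.327, -0.327]
contact_force: [-0.6, 0.9, -0.1]
opening: 85.2
time: 5.4
eef_pos: [660.2, 76.4, 171.0]
tool_rot: [0.627, 0.628, -0.327, -0.326]
contact_force: [-5.6, -3.7, 5.3]
opening: 58.9
t 5.4 [660.2  76.4 171. ] F [-5.6 -3.7  5.3] T [-0.58  0.69 -0.39] axT 0.017 op 58.9
```

Gripped at 58.9 mm. Now twist 34 degrees about the axle.

```bash
python3 -m handwheel '[{"xyz":[0,0,0],"turn":[-0.03,0,0.043],"gripper":-1},{"xyz":[0,0,0],"turn":[-0.06,0,0.086],"gripper":-1}]'; python3 -c "
from h import *
show()"; python3 -m handwheel '[{"xyz":[0,0,0],"turn":[-0.025,0,0.035],"gripper":-1},{"xyz":[0,0,0],"turn":[-0.049,0,0.07],"gripper":-1},{"xyz":[0,0,0],"turn":[-0.049,0,0.07],"gripper":-1}]';  python3 -c "
from h import *
s=show();im=capture('wrist');cv2.imwrite('pics/wa.png',im[:,:,::-1])"
```

```text
time: 5.65
eef_pos: [660.2, 76.2, 171.1]
tool_rot: [0.564, 0.673, -0.426, -0.217]
contact_force: [-6.7, -5.1, 4.3]
opening: 58.7
t 5.65 [660.2  76.2 171.1] F [-6.7 -5.1  4.3] T [-0.7   0.7  -0.62] axT -0.107 op 58.7
time: 6.02
eef_pos: [660.3, 76.0, 171.1]
tool_rot: [0.503, 0.696, -0.497, -0.127]
contact_force: [-7.2, -4.8, 4.3]
opening: 58.8
t 6.025 [660.3  76.  171.1] F [-7.2 -4.8  4.3] T [-0.82  0.6  -0.54] axT 0.026 op 58.8
```

```bash
python3 -m handwheel '[{"xyz":[0,0,0],"turn":[0,0,0],"gripper":1},{"xyz":[0,0,0],"turn":[0,0,0],"gripper":1},{"xyz":[0,0,0],"turn":[0,0,0],"gripper":1},{"xyz":[0,0,0],"turn":[0,0,0],"gripper":1},{"xyz":[-0.1,0,0.143],"turn":[0,0,0],"gripper":1},{"xyz":[-0.25,0,0.357],"turn":[0,0,0],"gripper":1},{"xyz":[-0.38,0,0.543],"turn":[0,0,0],"gripper":1},{"xyz":[-0.38,0,0.543],"turn":[0,0,0],"gripper":1}]' && python3 -m handwheel '[{"xyz":[0,-0.4,0],"turn":[0.109,0,-0.156],"gripper":1},{"xyz":[0,-0.8,0],"turn":[0.109,0,-0.156],"gripper":1},{"xyz":[0,-1,0],"turn":[0.109,0,-0.156],"gripper":1},{"xyz":[0,-1,0],"turn":[0.109,0,-0.156],"gripper":1},{"xyz":[0,-1,0],"turn":[0.109,0,-0.156],"gripper":1}]' && python3 -c "
from h import *
s=show();im=capture('wrist');cv2.imwrite('pics/wb.png',im[80:,:,::-1])
go(np.array([660,-48.3,170.5]))"
```

```text
time: 7.08
eef_pos: [615.4, 77.2, 238.0]
tool_rot: [0.504, 0.696, -0.495, -0.126]
contact_force: [0.4, -0.1, -0.8]
opening: 85.5
time: 7.7
eef_pos: [614.5, -42.3, 234.2]
tool_rot: [0.626, 0.628, -0.327, -0.327]
contact_force: [0.0, -0.5, -0.3]
opening: 85.2
t 7.7 [614.5 -42.3 234.2] F [ 0.  -0.5 -0.3] T [0.02 0.23 0.  ] axT -0.007 op 85.2
d/120 [ 0.379 -0.053 -0.533] turn/pi [-0.0003 -0.0003 -0.001 ]
```

View pics/wb.png

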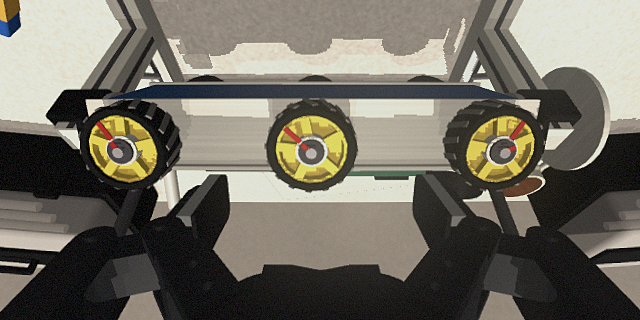

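In the wrist picture wheel a's rim line now points up right at about 55° while its washer line at (512,149) stayed near 15°, so a looks loose. I continue with b, whose washer is at (311,232) in full-frame pixels.

```bash
python3 -m handwheel '[{"xyz":[0,-0.053,0],"turn":[0,0,0],"gripper":1},{"xyz":[0.16,-0.053,-0.225],"turn":[0,0,0],"gripper":1},{"xyz":[0.28,-0.053,-0.394],"turn":[0,0,0],"gripper":1},{"xyz":[0.376,-0.053,-0.53],"turn":[0,0,0],"gripper":1},{"xyz":[0.376,-0.053,-0.53],"turn":[0,0,0],"gripper":1},{"xyz":[0.376,-0.053,-0.53],"turn":[0,0,0],"gripper":-1},{"xyz":[0.376,-0.053,-0.53],"turn":[0,0,0],"gripper":-1},{"xyz":[0.376,-0.053,-0.53],"turn":[0,0,0],"gripper":-1},{"xyz":[0.376,-0.053,-0.53],"turn":[0,0,0],"gripper":-1}]' && python3 -c "
from h import *
show()"; python3 -m handwheel '[{"xyz":[0,0,0],"turn":[-0.03,0,0.043],"gripper":-1},{"xyz":[0,0,0],"turn":[-0.06,0,0.086],"gripper":-1}]'; python3 -c "
from h import *
show()"; python3 -m handwheel '[{"xyz":[0,0,0],"turn":[-0.025,0,0.035],"gripper":-1},{"xyz":[0,0,0],"turn":[-0.049,0,0.07],"gripper":-1},{"xyz":[0,0,0],"turn":[-0.049,0,0.07],"gripper":-1}]';  python3 -c "
from h import *
s=show()"
```

```text
time: 8.88
eef_pos: [659.7, -48.5, 173.3]
tool_rot: [0.626, 0.628, -0.326, -0.326]
contact_force: [-5.0, 2.6, 4.4]
opening: 58.7
t 8.875 [659.7 -48.5 173.3] F [-5.   2.6  4.4] T [0.52 0.5  0.28] axT -0.067 op 58.7
time: 9.12
eef_pos: [659.7, -48.5, 173.4]
tool_rot: [0.564, 0.674, -0.425, -0.218]
contact_force: [-5.0, 2.2, 4.0]
opening: 58.2
t 9.125 [659.7 -48.5 173.4] F [-5.   2.2  4. ] T [ 0.84  0.57 -0.04] axT -0.517 op 58.2
time: 9.5
eef_pos: [659.7, -48.4, 173.3]
tool_rot: [0.502, 0.697, -0.497, -0.127]
contact_force: [-4.5, 4.1, 5.1]
opening: 58.6
t 9.5 [659.7 -48.4 173.3] F [-4.5  4.1  5.1] T [0.33 0.54 0.8 ] axT 0.471 op 58.6
```

Wheel b resisted at 0.5 N m, so it is tight (a gave about 0.1). On to c.

```bash
python3 -m handwheel '[{"xyz":[0,0,0],"turn":[0,0,0],"gripper":1},{"xyz":[0,0,0],"turn":[0,0,0],"gripper":1},{"xyz":[0,0,0],"turn":[0,0,0],"gripper":1},{"xyz":[0,0,0],"turn":[0,0,0],"gripper":1},{"xyz":[-0.1,0,0.143],"turn":[0,0,0],"gripper":1},{"xyz":[-0.25,0,0.357],"turn":[0,0,0],"gripper":1},{"xyz":[-0.38,0,0.543],"turn":[0,0,0],"gripper":1},{"xyz":[-0.38,0,0.543],"turn":[0,0,0],"gripper":1}]' && python3 -m handwheel '[{"xyz":[0,-0.4,0],"turn":[0.109,0,-0.156],"gripper":1},{"xyz":[0,-0.8,0],"turn":[0.109,0,-0.156],"gripper":1},{"xyz":[0,-1,0],"turn":[0.109,0,-0.156],"gripper":1},{"xyz":[0,-1,0],"turn":[0.109,0,-0.156],"gripper":1},{"xyz":[0,-1,0],"turn":[0.109,0,-0.156],"gripper":1}]' && python3 -c "
from h import *
s=show();im=capture('wrist');cv2.imwrite('pics/wc.png',im[80:,:,::-1])
go(np.array([660,-173,170.5]))"
```

```text
time: 10.5
eef_pos: [614.9, -49.7, 239.5]
tool_rot: [0.504, 0.696, -0.496, -0.126]
contact_force: [0.2, -0.2, 0.0]
opening: 85.3
time: 11.12
eef_pos: [614.0, -168.5, 235.6]
tool_rot: [0.626, 0.628, -0.327, -0.327]
contact_force: [0.4, -0.4, -0.5]
opening: 85.4
t 11.125 [ 614.  -168.5  235.6] F [ 0.4 -0.4 -0.5] T [ 0.    0.21 -0.01] axT -0.011 op 85.4
d/120 [ 0.382 -0.04  -0.546] turn/pi [-0.0004 -0.0003 -0.001 ]
```

View pics/wc.png

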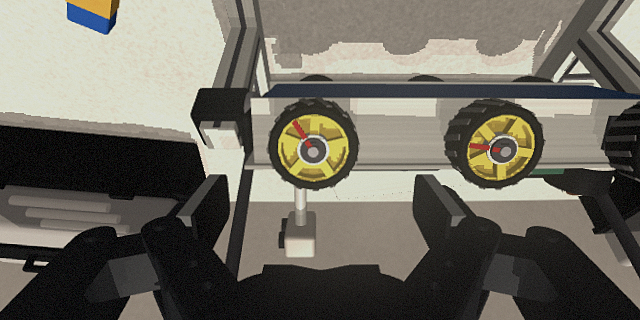

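Wheel b's rim and shaft lines have turned together to point left, so b is tight. Wheel c's washer is at (313,231), y about -173.5.

```bash
python3 -m handwheel '[{"xyz":[0,-0.042,0],"turn":[0,0,0],"gripper":1},{"xyz":[0.16,-0.042,-0.227],"turn":[0,0,0],"gripper":1},{"xyz":[0.28,-0.042,-0.397],"turn":[0,0,0],"gripper":1},{"xyz":[0.377,-0.042,-0.535],"turn":[0,0,0],"gripper":1},{"xyz":[0.377,-0.042,-0.535],"turn":[0,0,0],"gripper":1},{"xyz":[0.377,-0.042,-0.535],"turn":[0,0,0],"gripper":-1},{"xyz":[0.377,-0.042,-0.535],"turn":[0,0,0],"gripper":-1},{"xyz":[0.377,-0.042,-0.535],"turn":[0,0,0],"gripper":-1},{"xyz":[0.377,-0.042,-0.535],"turn":[0,0,0],"gripper":-1}]' && python3 -c "
from h import *
show()"; python3 -m handwheel '[{"xyz":[0,0,0],"turn":[0.03,0,-0.043],"gripper":-1},{"xyz":[0,0,0],"turn":[0.06,0,-0.086],"gripper":-1}]'; python3 -c "
from h import *
show()"; python3 -m handwheel '[{"xyz":[0,0,0],"turn":[0.025,0,-0.035],"gripper":-1},{"xyz":[0,0,0],"turn":[0.049,0,-0.07],"gripper":-1},{"xyz":[0,0,0],"turn":[0.049,0,-0.07],"gripper":-1}]';  python3 -c "
from h import *
s=show()"
```

```text
time: 12.3
eef_pos: [659.4, -173.5, 174.4]
tool_rot: [0.626, 0.628, -0.326, -0.326]
contact_force: [-5.2, 4.9, 4.7]
opening: 58.4
t 12.3 [ 659.4 -173.5  174.4] F [-5.2  4.9  4.7] T [0.68 0.54 0.34] axT -0.113 op 58.4
time: 12.55
eef_pos: [659.4, -173.7, 174.4]
tool_rot: [0.672, 0.565, -0.218, -0.426]
contact_force: [-4.4, 3.5, 4.6]
opening: 58.4
t 12.55 [ 659.4 -173.7  174.4] F [-4.4  3.5  4.6] T [0.23 0.4  0.85] axT 0.566 op 58.4
time: 12.92
eef_pos: [659.4, -173.7, 174.4]
tool_rot: [0.695, 0.504, -0.126, -0.497]
contact_force: [-5.8, 4.1, 4.5]
opening: 58.4
t 12.925 [ 659.4 -173.7  174.4] F [-5.8  4.1  4.5] T [ 0.71  0.6  -0.03] axT -0.428 op 58.4
```

c resisted at 0.57 N m, so it is tight. I retreat, check the wheels, and work out the cone move.

```bash
python3 -m handwheel '[{"xyz":[0,0,0],"turn":[0,0,0],"gripper":1},{"xyz":[0,0,0],"turn":[0,0,0],"gripper":1},{"xyz":[0,0,0],"turn":[0,0,0],"gripper":1},{"xyz":[0,0,0],"turn":[0,0,0],"gripper":1},{"xyz":[-0.1,0,0.143],"turn":[0,0,0],"gripper":1},{"xyz":[-0.25,0,0.357],"turn":[0,0,0],"gripper":1},{"xyz":[-0.45,0,0.643],"turn":[0,0,0],"gripper":1},{"xyz":[-0.65,0,0.93],"turn":[0,0,0],"gripper":1},{"xyz":[-0.65,0,0.93],"turn":[0,0,0],"gripper":1}]' && python3 -m handwheel '[{"xyz":[0,0.5,0],"turn":[-0.109,0,0.156],"gripper":1},{"xyz":[0,1,0],"turn":[-0.109,0,0.156],"gripper":1},{"xyz":[0,1,0],"turn":[-0.109,0,0.156],"gripper":1},{"xyz":[0,1,0],"turn":[-0.109,0,0.156],"gripper":1},{"xyz":[0,1,0],"turn":[-0.109,0,0.156],"gripper":1}]' && python3 -c "
from h import *
s=show();im=capture('wrist');im=cv2.resize(im[140:270,160:480],(800,325),interpolation=cv2.INTER_CUBIC);cv2.imwrite('pics/wd.png',im[:,:,::-1])
"
```

```text
time: 14.05
eef_pos: [582.0, -175.4, 288.7]
tool_rot: [0.697, 0.504, -0.126, -0.494]
contact_force: [0.2, 0.7, 0.6]
opening: 85.2
time: 14.68
eef_pos: [581.4, -54.8, 283.5]
tool_rot: [0.627, 0.627, -0.326, -0.328]
contact_force: [-0.3, -0.4, 0.2]
opening: 85.5
t 14.675 [581.4 -54.8 283.5] F [-0.3 -0.4  0.2] T [ 0.04  0.24 -0.  ] axT -0.026 op 85.5
```

View pics/wd.png

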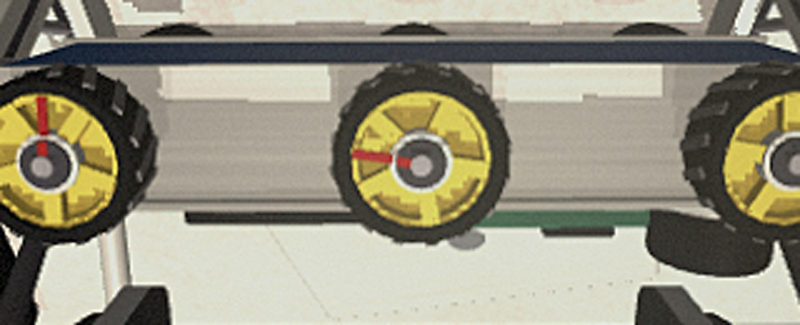

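Wheels b and c have rim and shaft lines in line, so a is the loose one. Now the cone.

```bash
python3 -m handwheel '[{"xyz":[-0.4,-0.4,0],"turn":[0,0,0],"gripper":1},{"xyz":[-0.88,-1,0],"turn":[0,0.194,0],"gripper":1},{"xyz":[-0.88,-1,0],"turn":[0,0.194,0],"gripper":1},{"xyz":[-0.88,-1,0],"turn":[0,0.194,0],"gripper":1},{"xyz":[-0.88,-1,0],"turn":[0,0.194,0],"gripper":1}]' && python3 -m handwheel '[{"xyz":[-0.45,-0.5,-0.2],"turn":[0,0,0],"gripper":1},{"xyz":[-0.88,-1,-0.5],"turn":[0,0,0],"gripper":1},{"xyz":[-0.88,-1,-0.7],"turn":[0,0,0],"gripper":1},{"xyz":[-0.88,-1,-0.7],"turn":[0,0,0],"gripper":1}]' && python3 -c "
from h import *
s=show();im=capture('wrist');cv2.imwrite('pics/we.png',im[:,:,::-1])
p=camera_params('wrist');T=np.array(p['tool_from_camera']);Q=R.from_quat(s['tool_rot']).as_matrix()
for X in ([370,-317,6],[370,-317,104]):
  c=T[:3,:3].T@(Q.T@(np.array(X)-s['eef_pos'])-T[:3,3])
  print(cv2.projectPoints(c.reshape(1,3),np.zeros(3),np.zeros(3),np.array(p['intrinsics']),np.array(p['distortion']))[0])
go([370,-317,3],np.array([[0,1,0],[0,0,-1],[-1,0,0]]).T)"
```

```text
time: 15.35
eef_pos: [476.9, -175.3, 283.9]
tool_rot: [-0.5, -0.5, 0.499, 0.501]
contact_force: [-0.1, -0.5, 0.0]
opening: 85.2
time: 15.85
eef_pos: [366.9, -293.6, 196.2]
tool_rot: [-0.499, -0.5, 0.497, 0.504]
contact_force: [-0.0, 0.6, 0.4]
opening: 85.3
t 15.85 [ 366.9 -293.6  196.2] F [-0.   0.6  0.4] T [-0.   -0.03  0.05] axT 0.044 op 85.3
[[[299.83062078 180.90396619]]]
[[[293.58734624 202.16217791]]]
d/120 [ 0.011 -0.193 -1.63 ] turn/pi [-0.0014  0.0001  0.0011]
```

View pics/we.png

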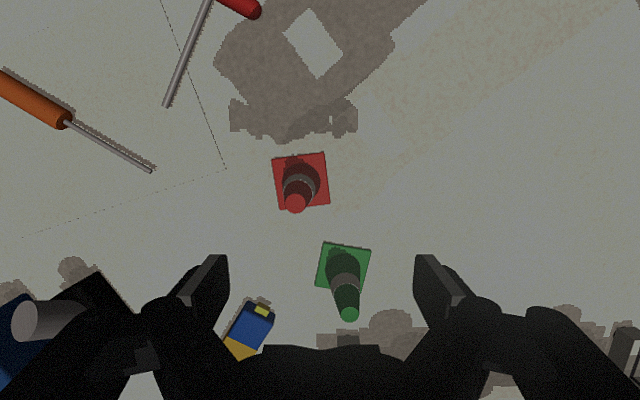

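The red cone's foot centre at (301,182) and top at (295,203) match the prediction within about 1 px. Going down.

```bash
python3 -m handwheel '[{"xyz":[0.03,-0.187,0],"turn":[0,0,0],"gripper":1},{"xyz":[0.03,-0.187,-0.4],"turn":[0,0,0],"gripper":1},{"xyz":[0.03,-0.187,-0.8],"turn":[0,0,0],"gripper":1},{"xyz":[0.03,-0.187,-1],"turn":[0,0,0],"gripper":1},{"xyz":[0.03,-0.187,-1],"turn":[0,0,0],"gripper":1}]' && python3 -c "
from h import *
show()" && python3 -m handwheel '[{"xyz":[0,0,-0.3],"turn":[0,0,0],"gripper":1},{"xyz":[0,0,-0.5],"turn":[0,0,0],"gripper":1},{"xyz":[0,0,-0.59],"turn":[0,0,0],"gripper":1},{"xyz":[0,0,-0.59],"turn":[0,0,0],"gripper":1}]' && python3 -m handwheel '[{"xyz":[0,0,0],"turn":[0,0,0],"gripper":-1},{"xyz":[0,0,0],"turn":[0,0,0],"gripper":-1},{"xyz":[0,0,0],"turn":[0,0,0],"gripper":-1},{"xyz":[0,0,0],"turn":[0,0,0],"gripper":-1},{"xyz":[0,0,0],"turn":[0,0,0],"gripper":-1},{"xyz":[0,0,0],"turn":[0,0,0],"gripper":-1}]'&& python3 -c "
from h import *
show()"
```

```text
time: 16.52
eef_pos: [374.0, -315.3, 79.6]
tool_rot: [0.499, 0.501, -0.499, -0.5]
contact_force: [0.8, -1.1, 1.1]
opening: 85.4
t 16.525 [ 374.  -315.3   79.6] F [ 0.8 -1.1  1.1] T [-0.06  0.03  0.04] axT 0.066 op 85.4
time: 17.02
eef_pos: [374.6, -317.2, 10.5]
tool_rot: [0.5, 0.501, -0.499, -0.499]
contact_force: [-0.5, 0.0, 0.0]
opening: 84.9
time: 17.77
eef_pos: [374.3, -317.1, 10.6]
tool_rot: [0.5, 0.501, -0.499, -0.5]
contact_force: [-1.4, 2.7, 7.4]
opening: 32.0
t 17.775 [ 374.3 -317.1   10.6] F [-1.4  2.7  7.4] T [ 0.52  0.2  -0.02] axT -0.316 op 32.0
```

```bash
python3 -m handwheel '[{"xyz":[0,0,0.15],"turn":[0,0,0],"gripper":-1},{"xyz":[0,0,0.5],"turn":[0,0,0],"gripper":-1},{"xyz":[0,0,0.85],"turn":[0,0,0],"gripper":-1},{"xyz":[0,0.3,1],"turn":[0,0,0],"gripper":-1},{"xyz":[0.2,0.6,1],"turn":[0,0,0],"gripper":-1},{"xyz":[0.3,1,1],"turn":[0,0,0],"gripper":-1},{"xyz":[0.3,1,1],"turn":[0,0,0],"gripper":-1}]' && python3 -m handwheel '[{"xyz":[0.15,0.5,0],"turn":[0,0,0],"gripper":-1},{"xyz":[0.3,1,0],"turn":[0,0,0],"gripper":-1},{"xyz":[0.3,1,0],"turn":[0,0,0],"gripper":-1}]' && python3 -m handwheel '[{"xyz":[0.15,0.5,0],"turn":[0,0,0],"gripper":-1},{"xyz":[0.3,1,0],"turn":[0,0,0],"gripper":-1},{"xyz":[0.3,1,0],"turn":[0,0,0],"gripper":-1}]' && python3 -c "
from h import *
show();go([485,76.6,12],np.array([[0,1,0],[0,0,-1],[-1,0,0]]).T)
cv2.imwrite('pics/s2.png',cv2.resize(capture('side')[120:320,220:460],(720,600),interpolation=cv2.INTER_CUBIC)[:,:,::-1])"
```

```text
time: 18.65
eef_pos: [409.9, -194.1, 129.1]
tool_rot: [0.499, 0.502, -0.5, -0.499]
contact_force: [-0.0, -0.6, -0.2]
opening: 31.1
time: 19.02
eef_pos: [446.2, -74.1, 129.4]
tool_rot: [0.498, 0.502, -0.501, -0.499]
contact_force: [0.0, -1.0, -1.2]
opening: 31.7
time: 19.4
eef_pos: [482.5, 45.0, 129.5]
tool_rot: [0.499, 0.502, -0.5, -0.499]
contact_force: [0.6, -0.8, -0.4]
opening: 31.7
t 19.4 [482.5  45.  129.5] F [ 0.6 -0.8 -0.4] T [-0.06 -0.02  0.01] axT 0.044 op 31.7
d/120 [ 0.021  0.263 -0.979] turn/pi [-0.0005  0.0005 -0.0014]
```

View pics/s2.png

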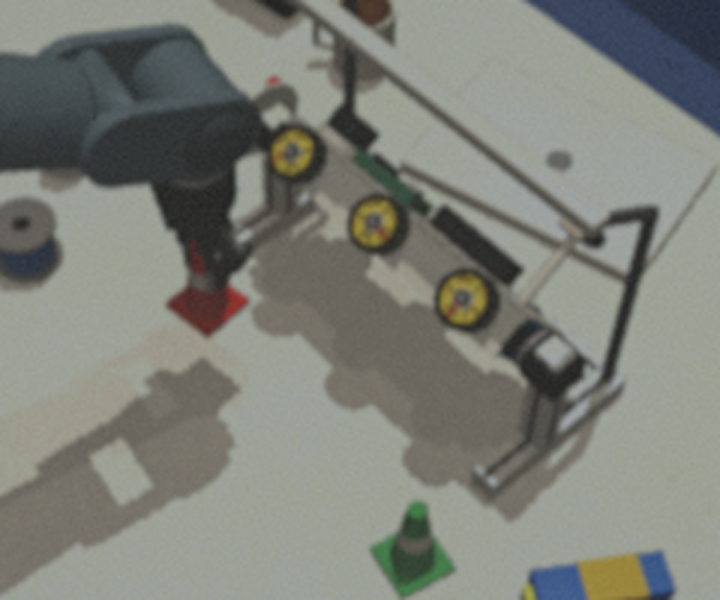

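The cone is held upright at (207,290) in the crop, and the green cone and bystanders are untouched. I move over and lower.

```bash
python3 -m handwheel '[{"xyz":[0.02,0.263,0],"turn":[0,0,0],"gripper":-1},{"xyz":[0.02,0.263,-0.35],"turn":[0,0,0],"gripper":-1},{"xyz":[0.02,0.263,-0.7],"turn":[0,0,0],"gripper":-1},{"xyz":[0.02,0.263,-0.88],"turn":[0,0,0],"gripper":-1},{"xyz":[0.02,0.263,-0.95],"turn":[0,0,0],"gripper":-1},{"xyz":[0.02,0.263,-0.98],"turn":[0,0,0],"gripper":-1},{"xyz":[0.02,0.263,-0.985],"turn":[0,0,0],"gripper":-1},{"xyz":[0.02,0.263,-0.985],"turn":[0,0,0],"gripper":-1}]' && python3 -c "
from h import *
show()"
```

```text
time: 20.45
eef_pos: [485.1, 74.6, 12.2]
tool_rot: [0.5, 0.501, -0.499, -0.5]
contact_force: [-0.2, -0.5, -1.2]
opening: 31.5
t 20.45 [485.1  74.6  12.2] F [-0.2 -0.5 -1.2] T [-0.04  0.04  0.07] axT 0.085 op 31.5
```

```bash
python3 -m handwheel '[{"xyz":[0,0,-0.012],"turn":[0,0,0],"gripper":-1},{"xyz":[0,0,-0.02],"turn":[0,0,0],"gripper":-1},{"xyz":[0,0,-0.02],"turn":[0,0,0],"gripper":-1}]' && python3 -c "
from h import *
show()"
```

```text
time: 20.82
eef_pos: [485.1, 74.7, 10.6]
tool_rot: [0.5, 0.501, -0.499, -0.5]
contact_force: [-4.5, -1.5, 10.5]
opening: 31.7
t 20.825 [485.1  74.7  10.6] F [-4.5 -1.5 10.5] T [-0.06  0.77 -0.01] axT 0.022 op 31.7
```

On the bench (10 N up). Release, rise, back away.

```bash
python3 -m handwheel '[{"xyz":[0,0,0],"turn":[0,0,0],"gripper":1},{"xyz":[0,0,0],"turn":[0,0,0],"gripper":1},{"xyz":[0,0,0],"turn":[0,0,0],"gripper":1},{"xyz":[0,0,0],"turn":[0,0,0],"gripper":1},{"xyz":[0,0,0],"turn":[0,0,0],"gripper":1},{"xyz":[0,0,0.2],"turn":[0,0,0],"gripper":1},{"xyz":[0,0,0.6],"turn":[0,0,0],"gripper":1},{"xyz":[0,0,1],"turn":[0,0,0],"gripper":1},{"xyz":[0,0,1],"turn":[0,0,0],"gripper":1}]' && python3 -m handwheel '[{"xyz":[0,0,0.5],"turn":[0,0,0],"gripper":1},{"xyz":[-0.5,-0.5,0.6],"turn":[0,0,0],"gripper":1},{"xyz":[-1,-1,0.6],"turn":[0,0,0],"gripper":1},{"xyz":[-1,-1,0.6],"turn":[0,0,0],"gripper":1},{"xyz":[-1,-1,0.6],"turn":[0,0,0],"gripper":1}]' && python3 -c "
from h import *
show()
s=capture('side');t=capture('top');cv2.imwrite('pics/f.png',np.hstack([cv2.resize(s[120:320,240:373],(400,600),interpolation=cv2.INTER_CUBIC),cv2.resize(t[140:260,260:340],(400,600),interpolation=cv2.INTER_CUBIC)])[:,:,::-1])"
```

```text
time: 21.95
eef_pos: [487.5, 74.6, 133.4]
tool_rot: [0.502, 0.503, -0.497, -0.498]
contact_force: [0.5, -0.2, 0.7]
opening: 85.4
time: 22.58
eef_pos: [362.7, -46.4, 199.8]
tool_rot: [-0.501, -0.499, 0.498, 0.501]
contact_force: [0.0, 0.3, 0.0]
opening: 85.2
t 22.575 [362.7 -46.4 199.8] F [0.  0.3 0. ] T [0.01 0.   0.02] axT 0.012 op 85.2
```

View pics/f.png

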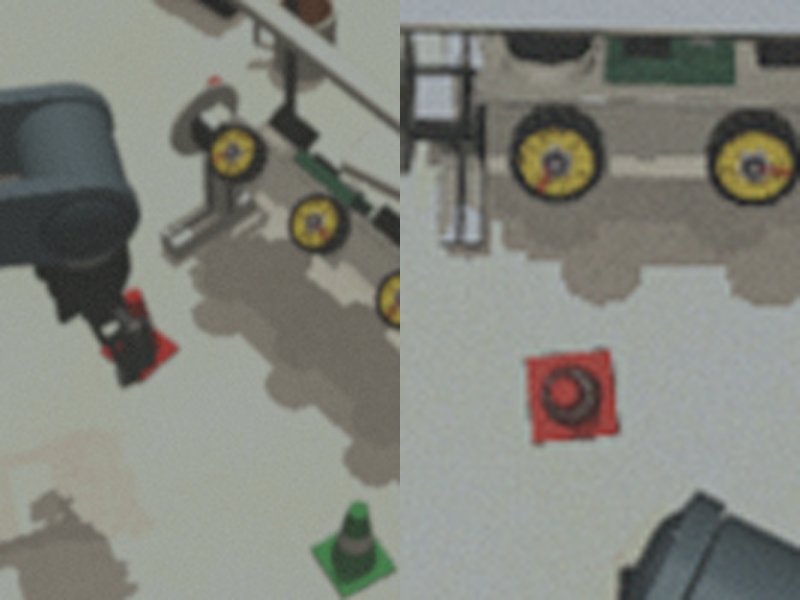

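The top view shows the cone upright, with its foot centred at (294.6,219.4) directly in front of wheel a, and the gripper clear.

```bash
python3 -c "
from h import *
print(onz('top',(294.6,219.4),6)); show(); close_job()"
```

```text
[480.15526056  72.25191859   6.        ]
t 22.675 [364.  -45.1 200.1] F [-0.  -0.3 -0.4] T [-0.   -0.01  0.05] axT 0.045 op 85.7
the job is handed in; nothing more can be done
```

I twisted all three wheels by about 34 degrees, found wheel a loose, and stood the red cone on the bench in front of it. The job was handed in at about 22.7 s of the 72 s allowed; it reports no verdict.

- **Loose wheel:** Wheel a, the one at y ≈ +77 mm, gave about 0.1 N m when twisted, and its shaft line stayed behind its rim line. Wheels b and c resisted at about 0.52 and 0.57 N m, and their shaft lines turned with the rims.
- **Cone position:** The last top view puts the foot centre at (480, 72) mm. That is about 150 mm out from wheel a's centre and within 5 mm of it along the row. The cone stood upright, the gripper was clear, and the wrist read no contact force. I judged "upright" by eye from the pictures and did not measure the tilt.
- **Bystanders:** I moved nothing near the spool, jar, battery pack or green cone, but I did not re-measure their positions at the end.
- **Disagreement found:** The real fingertips sit about 37 mm behind the reported TCP, so the first grip on wheel a closed on nothing. I saw this in the wrist picture and allowed for it in every later grasp.

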